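# Draw the bench magnifier out over the dome nuts and hold it

## Task

Pour all six brass dome nuts from the white cup into the square tray and stand the empty cup upright on the bench again, clear of the tray. Then push the magnifier's lock button fully down, take its arm by the upright post, draw the arm out until its pointer stands level with the mark clipped on the scale, and finish while still holding it steady there, because a spring pulls it back. Leave the jar, the screwdriver and the tape where they are.

Things in the scene. Friction and masses are not known exactly. Their poses are not given: they have to be found in the camera images.
- cup: White open cup holding the six nuts, 65 mm high, standing loose on the bench. Outside diameter 55 mm at the foot, widening to 66 mm at the rim; wall 3 mm, floor 4 mm thick, 40 to 85 g empty. With the nuts its centre of mass lies about 20 mm above its foot: held loosely high up it swings between the fingers. Origin: centre of its underside; z up out of its mouth.
- nut0: One of six equal brass dome nuts, 15 mm across and 14.5 mm high, about 12 g, at first standing on the cup's inner floor. Origin: centre of its flat underside; z towards the dome.
- nut1: One of six equal brass dome nuts, 15 mm across and 14.5 mm high, about 12 g, at first standing on the cup's inner floor. Origin: centre of its flat underside; z towards the dome.
- nut2: One of six equal brass dome nuts, 15 mm across and 14.5 mm high, about 12 g, at first standing on the cup's inner floor. Origin: centre of its flat underside; z towards the dome.
- nut3: One of six equal brass dome nuts, 15 mm across and 14.5 mm high, about 12 g, at first standing on the cup's inner floor. Origin: centre of its flat underside; z towards the dome.
- nut4: One of six equal brass dome nuts, 15 mm across and 14.5 mm high, about 12 g, at first standing on the cup's inner floor. Origin: centre of its flat underside; z towards the dome.
- nut5: One of six equal brass dome nuts, 15 mm across and 14.5 mm high, about 12 g, at first standing on the cup's inner floor. Origin: centre of its flat underside; z towards the dome.
- tray: Open square aluminium tray, fixed to the bench, 150 x 150 mm outside, 45 mm high, walls and floor 4 mm. Origin: centre of its underside; x and y along its sides. It stands under the place where the lens is when the arm is out at the mark.
- stand: The magnifier's fixed stand: base plate x -160 to 40 mm, y -50 to 50 mm, 14 mm high; above it a level grey housing, x -160 to 70 mm, y -30 to 30 mm, z 83 to 118 mm, with the scale on its top. Origin: on the bench, under the housing's centre line. The telescoping arm slides out of the housing's end along the stand's +x; z up.
- boom: The telescoping arm with all it carries (post, lens, pointer), 350 g, sliding along the stand's +x by 0 to 190 mm, fully in at first. Origin: the stand's origin when fully in, moves with the arm; axes as the stand's. A spring pulls it in with 4 N when fully in and 8 N at full reach, so it goes back when let go. It cannot be drawn out until the lock button is down.
- boom_post (a point): Point on the axis of the arm's upright round post, where to grip it: 141 mm above the bench, 115 mm along x from the arm's origin. The post is 18 mm in diameter from 111 to 161 mm height, with a flat 24 mm cap, 6 mm thick, on top (top at 167 mm). It stands on a 30 x 30 mm block, top at 111 mm.
- lens_center (a point): Centre of the round lens (72 mm across its 8 mm thick rim) at the arm's end, 63 mm beyond the post along the stand's x, 100 mm above the bench.
- pointer (a point): Tip of the arm's pointer, a thin steel bar lying across the scale on top of the housing; it moves with the arm along the stand's +x. The arm is at the mark when this point's x in the frame of mark is 0.
- mark: The mark: a small dark clip (12 x 4 x 22 mm) on the edge of the scale with a 3 mm wide black finger lying across the scale; fixed; where along the scale it sits varies. Origin: at the level of the housing's top, on the centre line of the finger; its x axis is the stand's x. It stands 120 to 170 mm ahead (+x) of the pointer when the arm is fully in.
- button_top (a point): Centre of the top of the lock button, a black round cap 24 mm in diameter on top of the housing near its open end, 134 mm above the bench when up (16 mm above the housing), 124 mm when fully down.
- lock_button (a joint): How far the lock button is pushed down, in m: 0 up (locked), 0.010 fully down (released). Pushing takes about 3 N all the way, to a firm stop; it stays down when let go.
- jar: Bystander: glass jar, 64 mm in diameter, 85 mm high. Origin: centre of its underside.
- screwdriver: Bystander: screwdriver lying on the bench beyond the tray, about 200 mm long. Origin at its underside, x along it.
- tape: Bystander: roll of dark tape lying flat, 90 mm outside diameter, 22 mm high. Origin: centre of its underside.
There are look-alikes about, which are no part of the job. Several things look just like the tray: the one meant starts nearest to the robot's base.

How it is judged:
On the way, in this order (a step that is already met when the one before it is completed fails the run):
1. all six nuts lie in the tray (x of nut0 in the frame of tray between -0.074 and 0.074 m and y of nut0 in the frame of tray between -0.074 and 0.074 m and height (world z) of each of nut0, nut1, nut2, nut3, nut4, nut5 below 0.05 m and linear speed of each of nut0, nut1, nut2, nut3, nut4, nut5 below 0.05 m/s and x of nut1 in the frame of tray between -0.074 and 0.074 m and y of nut1 in the frame of tray between -0.074 and 0.074 m and x of nut2 in the frame of tray between -0.074 and 0.074 m and y of nut2 in the frame of tray between -0.074 and 0.074 m and x of nut3 in the frame of tray between -0.074 and 0.074 m and y of nut3 in the frame of tray between -0.074 and 0.074 m and x of nut4 in the frame of tray between -0.074 and 0.074 m and y of nut4 in the frame of tray between -0.074 and 0.074 m and x of nut5 in the frame of tray between -0.074 and 0.074 m and y of nut5 in the frame of tray between -0.074 and 0.074 m), for 0.2 s.
2. the cup stands upright on the bench, let go (horizontal distance between cup and tray above 0.1 m and height (world z) of cup below 0.01 m and angle between cup's own z axis and vertical below 0.15 rad and contact force between each of the arm, the fingers and cup below 0.2 N), for 0.2 s.
3. the lock button is pushed down (value of joint lock_button above 0.008 m), for 0.1 s.
At the end, for the whole second after the job is handed in: The fingers hold the arm (over 1 N), at rest, its pointer within 6 mm of the mark along the scale; the lock button is down; all six nuts lie in the tray; the cup stands upright (within 0.15 rad) on the bench, untouched, over 100 mm from the tray's centre (all of step 1 and all of step 2 and x of pointer in the frame of mark between -0.006 and 0.006 m and linear speed of boom below 0.01 m/s and contact force between the fingers and boom above 1 N and value of joint lock_button above 0.008 m); the arm keeps its last pose, push and grip.
It fails at once if the jar is pushed away by more than 30 mm (distance of jar from where it was at the start of the episode above 0.03 m).
It fails at once if the screwdriver is pushed away by more than 30 mm (distance of screwdriver from where it was at the start of the episode above 0.03 m).
It fails at once if the tape is pushed away by more than 30 mm (distance of tape from where it was at the start of the episode above 0.03 m).
It also fails if it takes over 72 s, if anything falls off the work surface, if the arm or the gripper's body presses on something with over 40 N, if the wrist force passes 120 N, or if a joint passes its speed limit or range.

## Robot

A 7-joint arm with a two-finger parallel gripper is mounted at the origin on the work surface. World frame = base frame: x ahead of the robot, y to its left, z up, the work surface at z = 0. Lengths are in m, angles in rad, forces in N, time in s.
With the tool pointing down it reaches from about 0.425 to 0.925 m from the base axis. Payload 6.8 kg.
Tool frame: the origin (TCP) lies on the front face of the gripper's body, between the roots of the fingers; the fingertips stand 73 mm ahead of it and the grasp point (between the pads) lies 54 mm ahead of it (env.nose_length is the distance from the TCP to the fingertips, in m); z points along the fingers, y is the line along which they close (so a half turn about z gives the same grasp; the last joint's range is limited). The gripper opens to 85 mm and grips with 20 to 120 N. Pads are 22 mm wide; open, the fingers measure 114 mm over their backs; the gripper's body (76 mm by 85 mm) begins 54 mm behind the grasp point. The pads swing forward as they close: fully open they stand 13 mm farther back than shut.
Start: joints at [1.043, 0.477, 0.022, 1.555, -0.011, 1.109, -0.083], TCP at [0.275, -0.616, 0.304] pointing down, gripper open.
Joint ranges: [-2.96, 2.96], [-0.34, 2.1], [-1.41, 1.46], [0.24, 2.44], [-1.37, 4.51], [0.17, 1.92], [-2.96, 2.96]. Speed limits (rad/s): [2.39, 2.39, 3.14, 3.14, 3.14, 3.14, 3.14].

## Interface

Orientations are given as a unit quaternion [w, x, y, z].
In Python, from cell import env, kin, camera, calibration, job gives the robot as it stands. The module is installed in compiled form; this text tells all that it offers. Calls block until the motion is done:
- env.reach(position, orientation): joint-space move of the TCP to a pose.
- env.movel(position, velocity=0.15, rot=None, stop_force=None): straight line of the TCP; rot=None keeps the orientation; velocity is the mean speed in m/s. With stop_force (N) it stops when the force on the tool has changed by that much, and returns True; else False.
- env.goto_joints(angles): joint-space move.
- env.grip(opening, f_grip=None): finger opening in m; f_grip is the grip in N (None keeps the last); returns when the fingers have stopped.
- env.dwell(seconds).
- kin.inverse_kinematics(position, orientation): joint angles nearest the present ones, or None.
- env.get_state(): the state.
- camera(name): name is "scene" or "top" or "wrist"; returns (picture, depth): 480x640x3 uint8, blue, green, red; 480x640 float32, m along the optical axis (not along the pixel's ray), 0 where there is no reading.
- calibration(name): a dict with "fx", "fy", "cx", "cy" (pixels), "rvec" (rotation vector, rad) and "tvec" (3), from world to camera coordinates, as OpenCV has them. Camera axes: x right, y down, z forward; pixel columns grow to the right and rows downward; lengths in m; the calibration is good to about 2 mm. A picture is of the moment at which its call begins: read the wrist's pose just before it. calibration takes no time and is no camera call; for the wrist camera it gives the pose at the moment of the call.
A pose or a line that the arm cannot do raises env.PlanningError and nothing moves.
- job.job_done(): hands the job in; it is judged then, once.
The state is a dict: "time": time; "qpos": joint angles; "joint_velocities": joint speeds; "joint_torque": joint torques, N m; "tcp_pos": TCP position; "orientation": TCP orientation; "force": force on the tool from outside, world axes, zero at the start; "torque": the same for the moment, N m; "opening": finger opening in m; "gripper_force": force on a finger pad.
Only numpy, scipy, OpenCV 4.12 (cv2) and the standard library are available. Lean on these libraries where they do the work, as an engineer would, in place of code of your own. Each camera call takes 0.05 s, during which the arm holds its last target. There are 200 camera calls.

## Working session

There is one attempt and no reset: what is moved stays moved. The work goes in short steps, each a Python script; the robot and the scene stay as the last script left them, time stands still between calls to the robot, and variables do not carry over. Pictures are saved under pics/ and viewed, at most 12 in all, crops included, and the job is handed in when it is done.

```bash
mkdir -p pics; cat > h.py <<'E'
import numpy as np, cv2
from cell import env, kin, camera, calibration, job
def cal(n):
    c=calibration(n); R=cv2.Rodrigues(np.array(c["rvec"],float))[0]; t=np.array(c["tvec"],float).ravel()
    return c,R,t
def ray(c,R,t,uv,z):
    uv=np.atleast_2d(uv).astype(float)
    d=np.c_[(uv[:,0]-c["cx"])/c["fx"],(uv[:,1]-c["cy"])/c["fy"],np.ones(len(uv))]@R
    o=-R.T@t
    return o+d*((z-o[2])/d[:,2])[:,None]
def cloud(D,c,R,t):
    v,u=np.mgrid[:480,:640]
    P=np.stack([(u-c["cx"])/c["fx"]*D,(v-c["cy"])/c["fy"]*D,D],-1)
    return (P-t)@R
E
python3 - <<'E'
from h import *
for n in("top","scene"):
    I,D=camera(n); cv2.imwrite(f"pics/{n}0.png",I); np.save(f"{n}0.npy",D)
    c,R,t=cal(n); print(n,-R.T@t,R[2],c["fx"])
s=env.get_state();print(s["time"],s["tcp_pos"],s["orientation"])
E
```

```text
top [0.39099793 0.03320432 1.34064404] [ 0.16213555  0.00210536 -0.98676625] 560.7038899880799
scene [1.30402346 0.43346346 0.97341182] [-0.59593282 -0.33864438 -0.72813739] 580.8848967793976
0.1 [ 0.27495191 -0.61600925  0.30300935] [-7.94127222e-04  9.78048698e-01  2.08374800e-01 -2.37554684e-04]
```

View pics/top0.png

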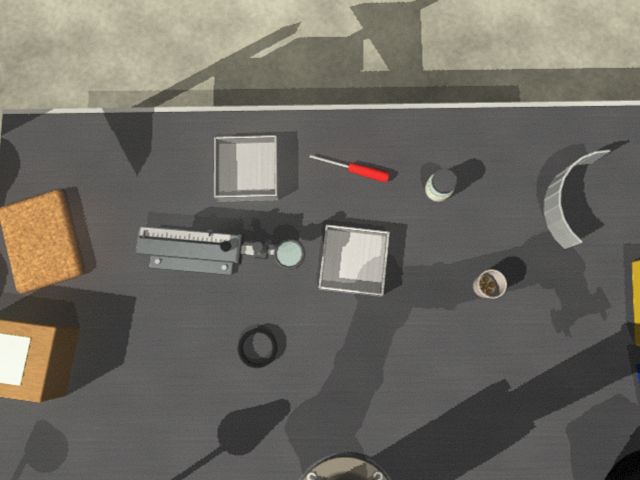

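View pics/scene0.png

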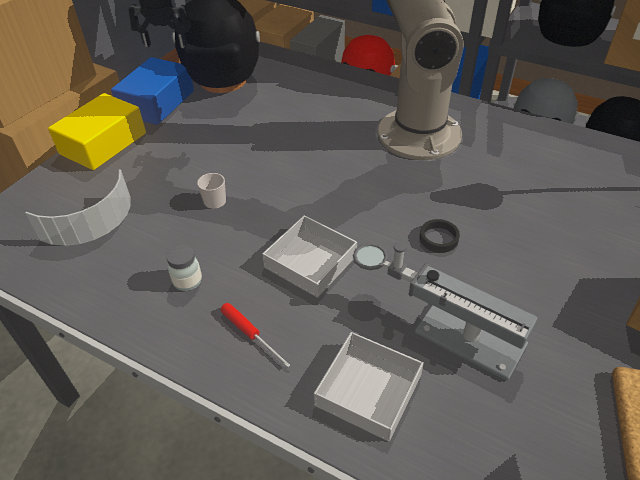

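Top view shows the cup at (490,283). There are two trays: one at (354,260), nearer the base and in front of the lens, and one at (246,167), farther away. The magnifier housing is at (190,245), with the button at (226,245), the post near (258,245) and the lens at (289,252). The jar is at (440,184), the screwdriver at (350,168) and the tape at (258,346). I take the tray at (354,260).

```bash
python3 - <<'E'
from h import *
I=cv2.imread("pics/top0.png");D=np.load("top0.npy");c,R,t=cal("top");P=cloud(D,c,R,t)
def sel(u0,u1,v0,v1,z0,z1):
    Q=P[v0:v1,u0:u1].reshape(-1,3);return Q[(Q[:,2]>z0)&(Q[:,2]<z1)]
def circ(Q): (x,y),r=cv2.minEnclosingCircle(Q[:,:2].astype(np.float32)); return np.round([x,y,r,len(Q),Q[:,2].mean()],4)
def rect(Q): return cv2.minAreaRect((Q[:,:2]*1000).astype(np.float32))
print("cup",circ(sel(460,525,255,310,.058,.072)))
print("jar",circ(sel(415,460,160,210,.078,.095)))
print("tape",circ(sel(225,290,315,375,.015,.03)))
for n,b in(("trayA",(310,400,215,305)),("trayB",(205,285,125,210))): print(n,rect(sel(*b,.038,.052)))
print("hous",rect(sel(125,250,220,275,.11,.123)))
print("base",rect(sel(125,250,220,290,.009,.02)))
print("post",circ(sel(235,280,230,265,.155,.175)))
print("button",circ(sel(210,240,230,260,.127,.14)))
print("lens",circ(sel(265,310,230,275,.09,.11)))
a=cv2.resize(I[220:285,125:315],(760,260),interpolation=cv2.INTER_CUBIC)
S=cv2.imread("pics/scene0.png");b=cv2.resize(S[230:390,350:550],(760,340*760//760),interpolation=cv2.INTER_CUBIC)
b=cv2.resize(S[240:350,370:545],(760,330))
cv2.imwrite("pics/crop1.png",np.vstack([a,b]))
E
```

```text
cup [ 4.975e-01 -3.410e-01  3.330e-02  1.540e+02  6.390e-02]
jar [ 7.359e-01 -2.397e-01  2.880e-02  4.560e+02  8.470e-02]
tape [3.596e-01 1.986e-01 4.510e-02 4.350e+02 2.100e-02]
trayA ((559.7188720703125, -30.072235107421875), (150.1912078857422, 150.5505828857422), 82.71981048583984)
trayB ((789.6401977539062, 225.94915771484375), (153.62277221679688, 149.5867919921875), 1.0527758598327637)
hous ((590.3073120117188, 329.26568603515625), (250.90231323242188, 63.38108825683594), 83.85627746582031)
base ((601.4159545898438, 353.9994201660156), (201.87869262695312, 118.62366485595703), 84.2717056274414)
post [5.736e-01 1.809e-01 1.240e-02 9.500e+01 1.661e-01]
button [5.818e-01 2.547e-01 1.220e-02 9.400e+01 1.328e-01]
lens [5.711e-01 1.269e-01 4.460e-02 8.220e+02 1.020e-01]
```

View pics/crop1.png

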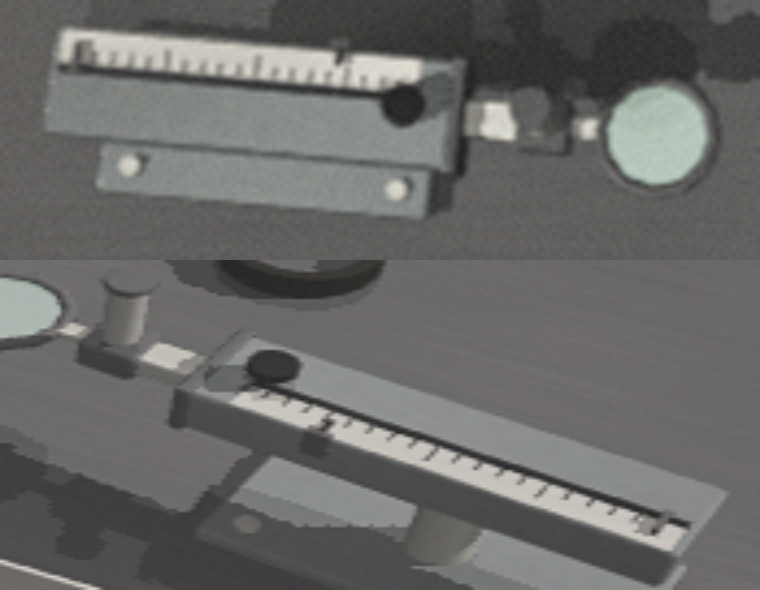

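The crop confirms the pointer at the far scale end (crop 83,50) and the mark's finger near (342,50), about 139 mm apart. The nearer tray's centre is (0.560,-0.030) against (0.790,0.226) for the other, so the first choice stands. Plan: grip the cup with the tool near horizontal and pour by rolling joint 7. First I check that this is reachable.

```bash
cat >> h.py <<'E'
from scipy.spatial.transform import Rotation as Ro
def quat(az,dep,roll=0):
    """tool z pointing at azimuth az, depression dep; tool y horizontal at roll 0"""
    z=np.array([np.cos(az)*np.cos(dep),np.sin(az)*np.cos(dep),-np.sin(dep)])
    y=np.array([-np.sin(az),np.cos(az),0]); x=np.cross(y,z)
    q=(Ro.from_matrix(np.c_[x,y,z])*Ro.from_euler("z",roll)).as_quat()
    return q[[3,0,1,2]], z
def tcp(g,z,d=.054): return np.array(g)-d*z
E
python3 - <<'E'
from h import *
d2=np.deg2rad
for nm,g,az0 in(("cup",[.4975,-.341,.036],-34.4),("lift",[.4975,-.341,.17],-34.4),("pour",[.56,-.06,.135],-3)):
  for dep in(0,15,30,40):
    for daz in (-40,-20,0,20,40):
      out=[]
      for roll in(0,180,75,150,-75,-150):
        q,z=quat(d2(az0+daz),d2(dep),d2(roll)); s=kin.inverse_kinematics(tcp(g,z),q)
        out.append(None if s is None else np.round(s,2).tolist()[-3:] if roll else np.round(s,2).tolist())
      if any(o is not None for o in out): print(nm,dep,daz,out)
E
```

```text
cup 0 -40 [[-0.37, 1.25, 0.34, 2.18, 1.68, 1.27, -1.86], [1.65, 1.17, 1.26], [1.94, 1.9, -2.92], [1.58, 0.91, 1.74], [1.73, 1.43, -0.5], [1.65, 1.17, 0.74]]
cup 0 -20 [[0.05, 1.23, 0.04, 2.32, 2.22, 1.8, -1.91], [2.06, 1.19, 0.71], [2.11, 0.87, 2.27], [2.06, 1.19, 1.24], [2.11, 1.55, -0.83], [2.06, 1.19, 0.19]]
cup 0 0 [[-0.31, 1.61, 0.6, 2.41, 2.39, 1.74, -2.59], [2.29, 1.46, 0.19], [2.29, 1.46, 2.02], [2.29, 1.46, 0.71], [2.29, 1.46, -1.64], [2.29, 1.46, -0.33]]
cup 0 20 [[0.93, 1.22, -0.18, 2.31, 3.76, 1.78, -1.21], [3.76, 1.78, 1.93], [3.76, 1.78, -2.52], [3.76, 1.78, 2.45], [3.76, 1.78, 0.1], [3.76, 1.78, 1.41]]
cup 0 40 [[0.73, 1.21, 0.22, 2.17, 4.09, 1.87, -1.51], [4.09, 1.87, 1.63], [4.09, 1.87, -2.82], [4.09, 1.87, 2.15], [4.09, 1.87, -0.21], [4.09, 1.87, 1.1]]
cup 15 -40 [[-0.34, 1.06, 0.37, 2.25, 1.79, 1.02, -1.78], [1.79, 0.96, 1.34], [2.13, 0.25, 2.51], [1.79, 0.76, 1.76], [1.82, 1.23, -0.38], [1.79, 0.96, 0.81]]
cup 15 -20 [[-0.1, 1.06, 0.22, 2.41, 2.32, 1.37, -1.95], [2.32, 1.37, 1.19], [2.5, 0.92, 2.31], [2.32, 1.37, 1.72], [2.32, 1.38, -0.62], [2.32, 1.37, 0.67]]
cup
[... 4546 characters left out ...]
, 1.56, -2.39], [1.95, 0.5, 2.0], [1.78, 1.08, 0.02], [1.78, 1.08, 1.33]]
pour 30 40 [[-0.37, 0.97, 1.05, 2.37, 4.24, 1.7, -2.07], [4.24, 1.7, 1.08], [4.24, 1.7, 2.91], [4.24, 1.7, 1.6], [4.24, 1.7, -0.76], [4.24, 1.7, 0.55]]
pour 40 -40 [[-0.12, 0.46, -0.34, 2.33, 1.67, 0.93, -1.06], [1.71, 0.49, 1.9], [1.67, 0.95, -2.36], [1.78, 0.36, 2.32], [1.66, 0.77, 0.2], [1.66, 0.77, 1.51]]
pour 40 20 [[1.18, 0.73, -1.18, 2.38, 2.72, 0.39, -0.43], [2.72, 0.39, 2.71], [2.72, 0.39, -1.74], [3.1, 0.38, 2.78], [2.72, 0.39, 0.88], [2.72, 0.39, 2.19]]
pour 40 40 [[-0.53, 1.03, 1.26, 2.34, 4.33, 1.65, -2.24], [4.33, 1.65, 0.9], [4.33, 1.65, 2.73], [4.33, 1.65, 1.42], [4.33, 1.65, -0.93], [4.33, 1.65, 0.38]]
```

```bash
cat >> h.py <<'E'
d2=np.deg2rad
AZ=d2(-74.); DEP=d2(25.); CUP=np.array([.4975,-.341,.038])
def st(tag):
    s=env.get_state();print(tag,round(s["time"],1),np.round(s["tcp_pos"],3),np.round(s["qpos"],2),round(s["opening"],4),round(s["gripper_force"],1),np.round(s["force"],1));return s
E
python3 - <<'E'
from h import *
q,z=quat(AZ,DEP); 
pre=tcp(CUP,z,.155); up=pre+[0,0,.2]
print(kin.inverse_kinematics(up,q),kin.inverse_kinematics(pre,q))
env.reach(up,q); st("up")
env.movel(pre,.2); st("pre")
env.movel(tcp(CUP,z,.047),.1); s=st("at")
I,_=camera("scene"); cv2.imwrite("pics/g1.png",cv2.resize(I[100:300,120:360],(720,600)))
E
```

```text
[ 0.22463942  0.29363992 -0.47415459  2.29448481  1.43591155  1.29402579
 -0.95425031] [-0.285562    0.75973692  0.103276    2.35263683  1.62429743  1.06158732
 -1.53994325]
up 1.6 [ 0.459 -0.207  0.304] [ 0.23  0.29 -0.47  2.29  1.44  1.29 -0.95] 0.0856 0.0 [-0.1 -0.2  0.8]
pre 2.8 [ 0.459 -0.206  0.104] [ 0.15  0.78 -0.4   2.32  1.68  1.4  -1.45] 0.0856 0.0 [-0.7  0.5 -0.2]
at 4.0 [ 0.486 -0.299  0.058] [ 0.28  0.88 -0.28  2.23  1.91  1.32 -1.44] 0.0857 0.0 [-0.2  0.4  0.1]
```

View pics/g1.png

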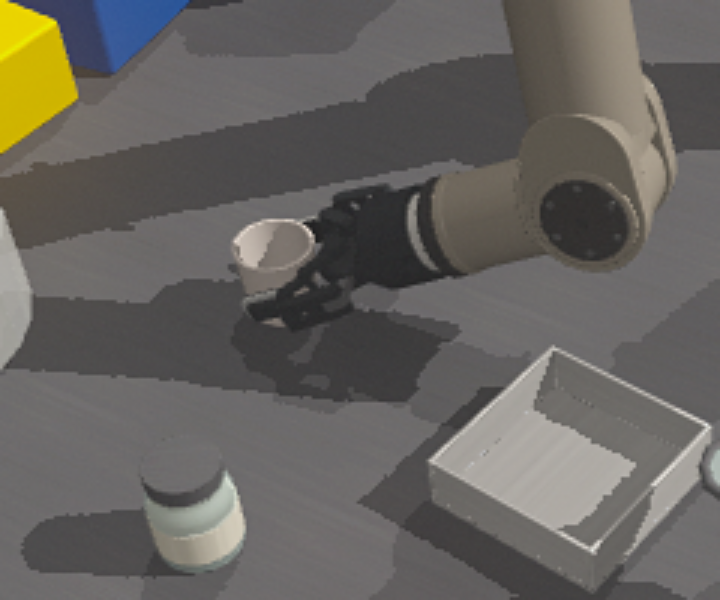

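The fingers straddle the cup (crop 272,270), which is still upright. I grip and lift.

```bash
python3 - <<'E'
from h import *
env.grip(.03,40); st("grip")
p=np.array(env.get_state()["tcp_pos"]); env.movel(p+[0,0,.17],.12); s=st("lift")
I,D=camera("top"); 
# plan pour
import itertools
for az in(-55,-43,-30):
  for dep in(0,5,10,15):
    q,z=quat(d2(az),d2(dep)); 
    for zz in(.135,.2):
      print(az,dep,zz,np.round(kin.inverse_kinematics(tcp([.55,-.055,zz],z,.047),q),2) if kin.inverse_kinematics(tcp([.55,-.055,zz],z,.047),q) is not None else None)
I,_=camera("scene"); cv2.imwrite("pics/g2.png",cv2.resize(I[60:300,120:420],(750,600)))
E
```

```text
grip 4.4 [ 0.486 -0.3    0.058] [ 0.28  0.88 -0.28  2.23  1.91  1.32 -1.44] 0.062 43.3 [-0.5  2.8  3.7]
lift 6.0 [ 0.486 -0.3    0.228] [ 0.31  0.48 -0.33  2.26  1.71  1.19 -1.09] 0.062 43.4 [-0.4 -0.  -1.5]
-55 0 0.135 [-0.29  0.97 -0.37  2.22  1.68  1.87 -1.55]
-55 0 0.2 [-0.26  0.82 -0.42  2.26  1.67  1.86 -1.44]
-55 5 0.135 [-0.23  0.92 -0.44  2.24  1.68  1.82 -1.5 ]
-55 5 0.2 [-0.21  0.77 -0.48  2.27  1.66  1.79 -1.38]
-55 10 0.135 [-0.2   0.86 -0.47  2.25  1.68  1.74 -1.45]
-55 10 0.2 [-0.18  0.71 -0.51  2.27  1.64  1.71 -1.33]
-55 15 0.135 [-0.16  0.81 -0.5   2.26  1.66  1.65 -1.4 ]
-55 15 0.2 [-0.15  0.65 -0.53  2.27  1.61  1.61 -1.27]
-43 0 0.135 [-0.26  0.98 -0.36  2.35  1.89  1.9  -1.61]
-43 0 0.2 [-0.25  0.8  -0.39  2.39  1.87  1.84 -1.5 ]
-43 5 0.135 [-0.25  0.91 -0.38  2.37  1.89  1.8  -1.57]
-43 5 0.2 [-0.21  0.74 -0.44  2.4   1.86  1.75 -1.44]
-43 10 0.135 [-0.2   0.85 -0.43  2.38  1.89  1.71 -1.51]
-43 10 0.2 [-0.17  0.67 -0.48  2.4   1.84  1.65 -1.37]
-43 15 0.135 [-0.16  0.78 -0.47  2.38  1.88  1.61 -1.44]
-43 15 0.2 [-0.12  0.61 -0.52  2.4   1.82  1.54 -1.31]
-30 0 0.135 None
-30 0 0.2 None
-30 5 0.135 None
-30 5 0.2 None
-30 10 0.135 None
-30 10 0.2 None
-30 15 0.135 None
-30 15 0.2 None
```

View pics/g2.png

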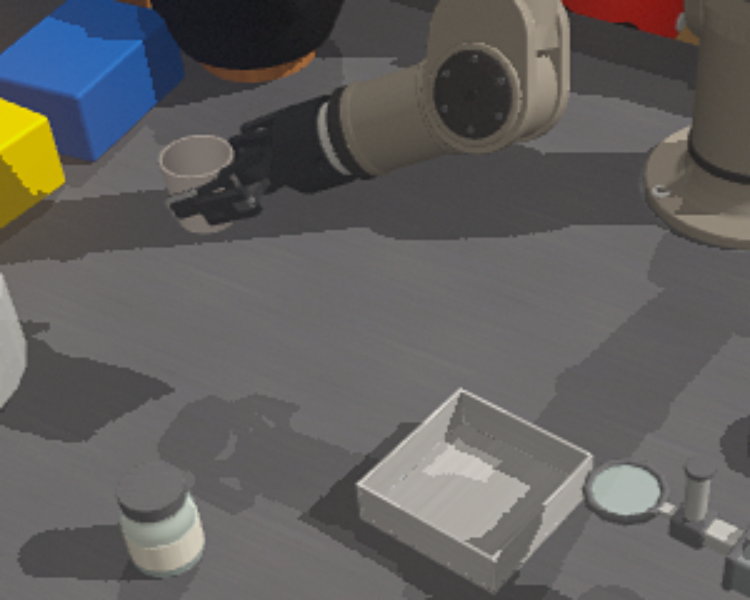

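The cup is held upright, at crop (197,180). Now I carry it to the tray and pour in steps.

```bash
python3 - <<'E'
from h import *
q,z=quat(d2(-50),d2(5)); g=np.array([.55,-.055,.135])
env.reach(tcp(g+[0,0,.09],z,.047),q); st("over")
env.movel(tcp(g,z,.047),.12); s=st("low")
j=np.array(s["qpos"],float); j0=j[6]; print(j0)
for a in [50,70,80,90,100,110,120,130,140,150,160]:
    j[6]=j0+d2(a); env.goto_joints(j)
    if a==80: st("80")
env.dwell(.4)
st("poured")
I,_=camera("scene"); I2,_=camera("top"); cv2.imwrite("pics/p1.png",np.hstack([cv2.resize(I[140:320,220:400],(400,400)),cv2.resize(I2[200:320,300:420],(400,400))]))
E
```

```text
over 7.2 [ 0.52  -0.02   0.229] [-0.2   0.69 -0.48  2.33  1.72  1.75 -1.35] 0.0622 43.4 [ 1.5 -0.6 -1.1]
low 8.1 [ 0.52  -0.019  0.14 ] [-0.23  0.91 -0.43  2.29  1.77  1.81 -1.52] 0.0617 43.4 [ 0.1  0.2 -0.9]
-1.5231098661813058
80 9.7 [ 0.52  -0.019  0.14 ] [-0.23  0.91 -0.43  2.29  1.77  1.81 -0.13] 0.0619 43.4 [ 0.3  1.2 -1.8]
poured 12.4 [ 0.52  -0.019  0.14 ] [-0.23  0.91 -0.43  2.29  1.77  1.81  1.27] 0.0623 43.7 [-0.8 -0.3 -0.5]
```

View pics/p1.png

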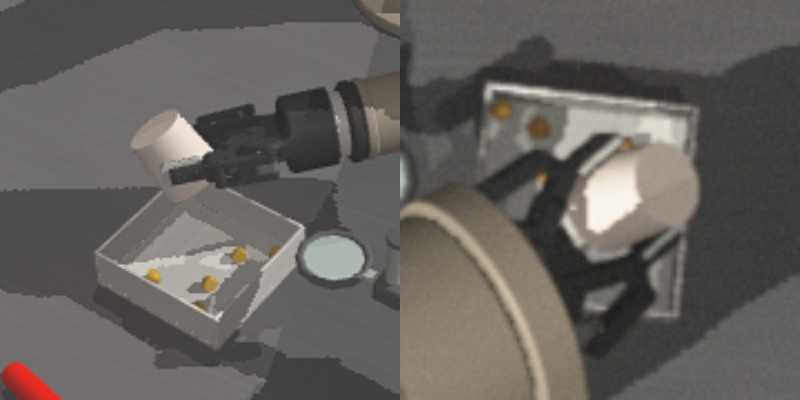

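At least five nuts are visible in the tray, and the cup is inverted above it. I shake slightly, raise it still inverted and off to the side, then count.

```bash
python3 - <<'E'
from h import *
j=np.array(env.get_state()["qpos"],float); b=j[6]
for a in(-20,0,-20,0): j[6]=b+d2(a); env.goto_joints(j)
p=np.array(env.get_state()["tcp_pos"]); env.movel(p+[0,0,.08],.15)
p=np.array(env.get_state()["tcp_pos"]); 
j=np.array(env.get_state()["qpos"],float); j[6]-=d2(160); env.goto_joints(j)
q,z=quat(AZ,DEP); env.reach(tcp(CUP+[0,0,.17],z,.047),q); st("over cup spot")
I,_=camera("scene"); I2,_=camera("top"); cv2.imwrite("pics/p2.png",np.hstack([cv2.resize(I[200:310,250:370],(400,400)),cv2.resize(I2[200:320,300:420],(400,400))]))
E
```

```text
over cup spot 18.4 [ 0.486 -0.299  0.227] [ 0.34  0.49 -0.36  2.26  1.72  1.2  -1.09] 0.0621 43.7 [-0.7  0.8 -0. ]
```

View pics/p2.png

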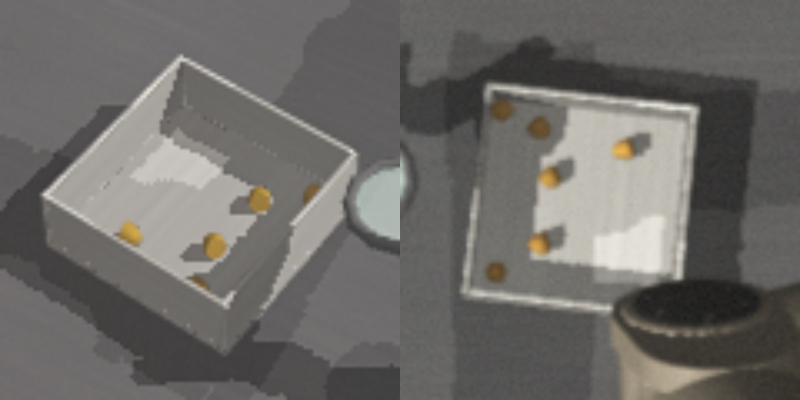

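All six nuts are in the tray (right crop: (502,110), (538,128), (624,149), (550,177), (540,243), (496,271)). Next I stand the cup down and look over the scale with the wrist camera.

```bash
cat >> h.py <<'E'
U=np.array([-np.sin(d2(6.2)),-np.cos(d2(6.2)),0])
def qdown(yax):
    z=np.array([0,0,-1.]);x=np.cross(yax,z);q=Ro.from_matrix(np.c_[x,yax,z]).as_quat();return q[[3,0,1,2]]
QD=min((qdown(U),qdown(-U)),key=lambda q:np.abs(kin.inverse_kinematics([.58,.25,.3],q)[6]))
E
python3 - <<'E'
from h import *
q,z=quat(AZ,DEP)
env.movel(tcp(CUP+[0,0,.015],z,.047),.15)
print(env.movel(tcp(CUP+[0,0,-.003],z,.047),.03,stop_force=3)); st("down")
env.grip(.085); p=np.array(env.get_state()["tcp_pos"])
env.movel(p-.11*z,.15); p=np.array(env.get_state()["tcp_pos"]); env.movel(p+[0,0,.2],.25)
env.reach(np.array([.58,.25,.33]),QD); s=st("hover")
I,D=camera("top");c,R,t=cal("top");P=cloud(D,c,R,t)[245:320,450:540].reshape(-1,3);Q=P[(P[:,2]>.055)&(P[:,2]<.08)]
print(cv2.minEnclosingCircle(Q[:,:2].astype(np.float32)),Q[:,2].min(),Q[:,2].max())
I,D=camera("wrist"); np.save("w.npy",D); cv2.imwrite("pics/w1.png",I); c,R,t=cal("wrist"); print(-R.T@t,R,c)
E
```

```text
True
down 20.2 [ 0.486 -0.3    0.058] [ 0.31  0.88 -0.31  2.23  1.92  1.34 -1.43] 0.0622 43.7 [-1.1  0.9  3.4]
hover 24.2 [0.58  0.249 0.329] [ 0.06  0.5  -0.8   1.6   0.38  1.21  0.65] 0.0847 0.0 [ 0.1  0.2 -0.5]
((0.4969673156738281, -0.3422219157218933), 0.03310621157288551) 0.05500042454206213 0.07275932942436884
[0.49804193 0.2585301  0.40040378] [[ 0.10903634  0.9940371  -0.00115332]
 [ 0.94117695 -0.10286463  0.32187703]
 [ 0.31983908 -0.03618177 -0.94678078]] {'fx': 356.9664796856525, 'fy': 356.9664796856525, 'cx': 314.7675218126161, 'cy': 240.93286851466974, 'rvec': array([-2.14438889, -1.92240079, -0.3165757 ]), 'tvec': array([-0.31083138, -0.57103276,  0.22915541])}
```

View pics/w1.png

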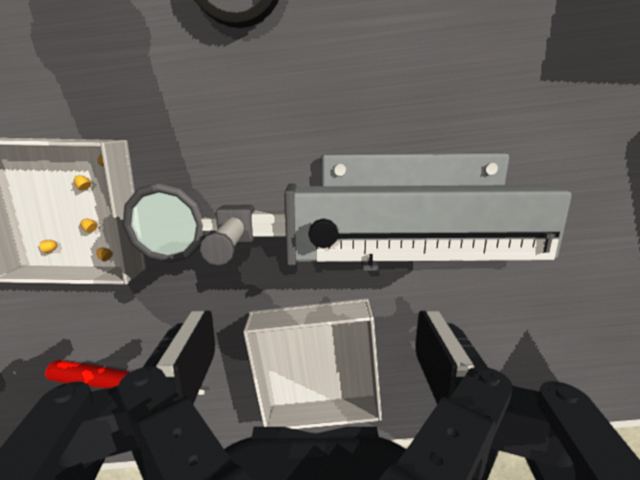

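The cup is upright at its old spot. The wrist view shows the button at (323,233), the post cap at (218,248), the mark clip at (369,260) and the pointer at (549,243). I rectify the scale plane at 1 px = 0.5 mm for precision.

```bash
python3 - <<'E'
from h import *
I=cv2.imread("pics/w1.png");D=np.load("w.npy");c,R,t=cal("wrist");P=cloud(D,c,R,t)
def sel(u0,u1,v0,v1,z0,z1):
    Q=P[v0:v1,u0:u1].reshape(-1,3);return Q[(Q[:,2]>z0)&(Q[:,2]<z1)]
for n,b in(("post",(190,250,215,270,.162,.172)),("button",(300,345,210,255,.129,.14))):
    Q=sel(*b);print(n,cv2.minEnclosingCircle(Q[:,:2].astype(np.float32)),len(Q),Q[:,2].mean())
Q=sel(290,575,185,265,.112,.122);r=cv2.minAreaRect((Q[:,:2]*1000).astype(np.float32));print("hous",r)
p=ray(c,R,t,[[340,261],[555,259]],.118);print("scale edge angle",p,np.degrees(np.arctan2(p[1,0]-p[0,0],p[1,1]-p[0,1])))
# rectify plane z=.118: origin at button, a along -U, b along V
B=np.array([.5818,.2547,.118]);V=np.cross([0,0,1],-U)*-1
a=np.arange(-20,360*.5+80,.35)*1e-3; b=np.arange(-25,50,.35)*1e-3
W=B+a[None,:,None]*(-U)+b[:,None,None]*V
C=W@R.T+t; mx=(C[...,0]/C[...,2]*c["fx"]+c["cx"]).astype(np.float32);my=(C[...,1]/C[...,2]*c["fy"]+c["cy"]).astype(np.float32)
J=cv2.remap(I,mx,my,cv2.INTER_CUBIC);print(J.shape,V);cv2.imwrite("pics/rect.png",J[:,:800]);np.save("J.npy",J)
E
```

```text
post ((0.5749416947364807, 0.18076404929161072), 0.012136604636907578) 875 0.16767584815530975
button ((0.5825694799423218, 0.2552984356880188), 0.012115484103560448) 699 0.13465609229909764
hous ((592.9794921875, 340.6947021484375), (226.58840942382812, 65.0508804321289), 83.69108581542969)
scale edge angle [[0.61372427 0.26713507 0.118     ]
 [0.63172983 0.4488427  0.118     ]] 5.659011314734041
(215, 800, 3) [ 0.99415096 -0.10799936 -0.        ]
```

View pics/rect.png

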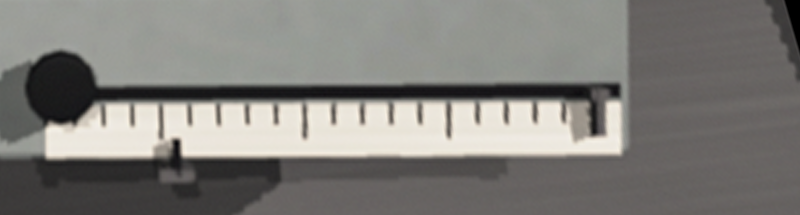

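The dark bar of the pointer sits at rect column about 597 and the mark's black finger at about 177, which makes roughly 146–147 mm. Next come the button and the post.

```bash
python3 - <<'E'
from h import *
env.grip(0.0,40); b=np.array([.5823,.255,0])
env.movel(b+[0,0,.225],.2); 
hit=env.movel(b+[0,0,.188],.03,stop_force=12); s=st(f"pressed {hit}")
env.dwell(.2); env.movel(b+[0,0,.262],.2)
env.grip(.06); p=np.array([.5747,.1808,0])
env.movel(p+[0,0,.262],.2); print(env.movel(p+[0,0,.195],.1,stop_force=10)); st("at post")
env.grip(.005,60); s=st("gripped")
x=np.array(s["tcp_pos"])
env.movel(x+.120*U,.06); st("drawn 120")
I,D=camera("wrist"); cv2.imwrite("pics/w2.png",I); I,D=camera("top"); cv2.imwrite("pics/t2.png",I); I,D=camera("scene"); cv2.imwrite("pics/s2.png",I)
a=cv2.resize(cv2.imread("pics/w2.png"),(400,300)); T=cv2.imread("pics/t2.png")[200:290,120:310]; S=I[220:360,340:560]
cv2.imwrite("pics/d2.png",np.vstack([np.hstack([a,cv2.resize(S,(400,300))]),cv2.resize(T,(800,300),interpolation=cv2.INTER_CUBIC)]))
E
```

```text
pressed True 26.7 [0.583 0.255 0.197] [ 0.01  0.64 -0.73  1.71  0.5   0.99  0.56] 0.0003 3.5 [-1.1 -2.2  7.1]
False
at post 29.3 [0.575 0.181 0.195] [ 0.13  0.59 -0.74  1.79  0.48  0.95  0.66] 0.0601 0.0 [-0.3 -0.5  0.3]
gripped 29.8 [0.575 0.181 0.196] [ 0.13  0.59 -0.74  1.79  0.48  0.95  0.66] 0.0185 58.2 [-1.3 -1.3  5.1]
drawn 120 31.9 [0.563 0.063 0.196] [ 0.35  0.54 -0.75  1.88  0.46  0.9   0.85] 0.0184 58.4 [ 3.5  6.6 -1.7]
```

View pics/d2.png

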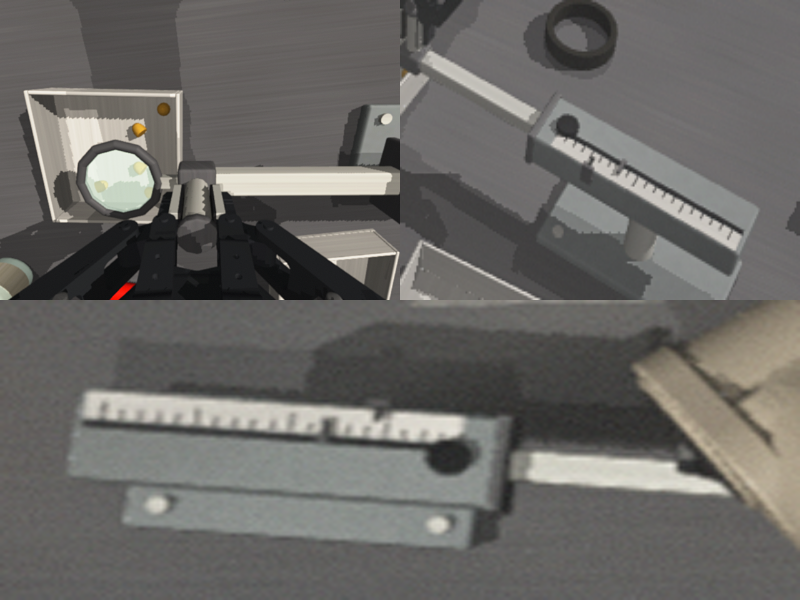

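The arm came out, so the lock is released, and the gripper is holding the post. The pointer, at lower crop (329,430), is still short of the mark at (381,410). I measure the remaining gap in rectified top and scene views.

```bash
cat > rectv.py <<'E'
from h import *
def rv(n,I):
    c,R,t=cal(n)
    B=np.array([.5825,.2553,.118]);V=np.array([U[1]*-1,U[0],0])
    a=np.arange(-20,140,.2)*1e-3; b=np.arange(-10,48,.2)*1e-3
    W=B+a[None,:,None]*(-U)+b[:,None,None]*V
    C=W@R.T+t; mx=(C[...,0]/C[...,2]*c["fx"]+c["cx"]).astype(np.float32);my=(C[...,1]/C[...,2]*c["fy"]+c["cy"]).astype(np.float32)
    return cv2.remap(I,mx,my,cv2.INTER_CUBIC)
E
python3 - <<'E'
from rectv import *
cv2.imwrite("pics/r2.png",np.vstack([rv("top",cv2.imread("pics/t2.png")),rv("scene",cv2.imread("pics/s2.png"))]))
E
```

```text
(no output)
```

View pics/r2.png

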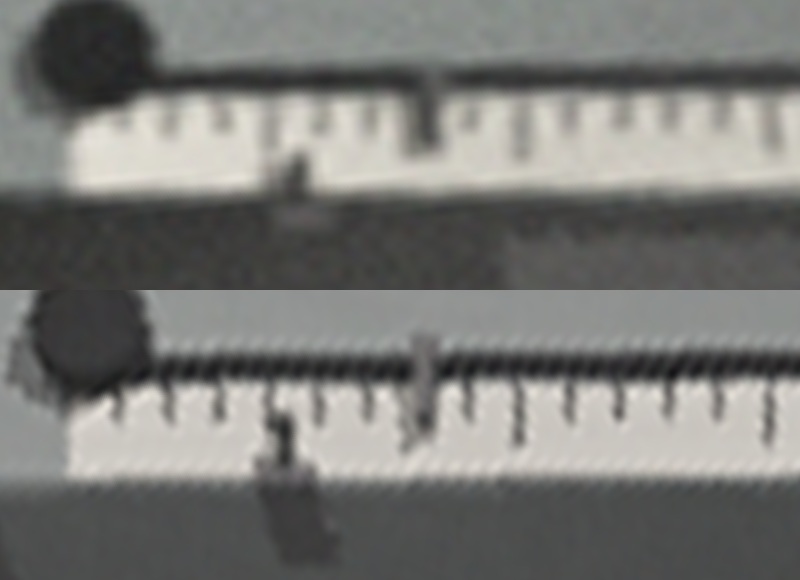

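Ticks are 50 px apart per 10 mm. The pointer is at about 428 and the finger at about 292 after averaging out parallax, so about 27 mm remain.

```bash
python3 - <<'E'
from rectv import *
x=np.array(env.get_state()["tcp_pos"]); env.movel(x+.0285*U,.03); env.dwell(.5); s=st("out"); print("moved",(np.array(s["tcp_pos"])-x)@U)
T,_=camera("top");S,_=camera("scene")
cv2.imwrite("pics/t3.png",T);cv2.imwrite("pics/r3.png",np.vstack([rv("top",T),rv("scene",S)]))
E
```

```text
out 33.6 [0.56  0.037 0.196] [ 0.4   0.53 -0.75  1.89  0.45  0.9   0.9 ] 0.0181 58.5 [ 3.3  6.2 -2. ]
moved 0.026477952842600582
```

View pics/r3.png

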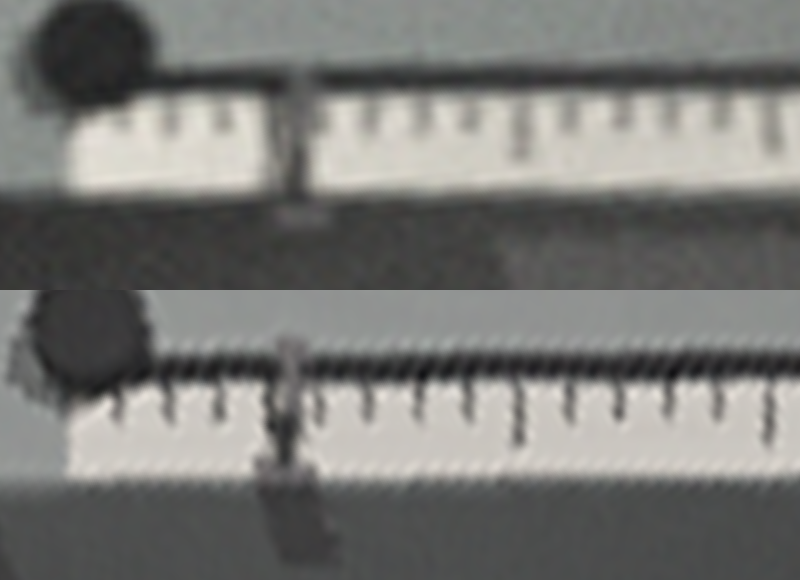

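In both views the pointer lines up with the mark: column 298 against 298 in the top view, and 290 against 286 in the scene view, about 1 mm apart. The grip is holding, so I hand in.

```bash
python3 -c "
from h import *
print(job.job_done())"
```

```text
the job is handed in; nothing more can be done
None
```

I handed the job in at about 34 s of the 72 s: six nuts counted in the tray, the empty cup upright back at its old spot, the lock button down, and the arm held within about 1 mm of the mark (the hand-in call gave no verdict).

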